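# Take the dish off the warmer and turn its lip over the bowl

## Robot

A 6-joint arm with a two-finger parallel gripper is mounted at the origin on the work surface. World frame = base frame: x ahead of the robot, y to its left, z up, the work surface at z = 0. Lengths are in m, angles in rad, forces in N, time in s.
With the tool pointing down it reaches from about 0.35 to 0.85 m from the base axis. Payload 8.1 kg.
Tool frame: the origin (TCP) lies midway between the tips of the shut fingers; the grasp point (between the pads) lies 19 mm behind it (robot.tcp_to_grasp is the distance from the TCP to the grasp point, in m); x points along the fingers, y is the direction in which the jaws open and shut, and the axes are right-handed (so a half turn about x gives the same grasp; the last joint's range is limited). The gripper opens to 93 mm and grips with 3 to 60 N. Pads are 15 mm wide; open, the fingers measure 128 mm over their backs; the gripper's body (75 mm by 188 mm) begins 65 mm behind the grasp point.
Start: joints at [1.175, 0.13, 1.488, -0, 1.523, -0.085], TCP at [0.183, 0.571, 0.219] pointing down, gripper open.
Joint ranges: [-2.96, 2.96], [-0.89, 2.26], [0.02, 2.5], [-1.34, 4.48], [0, 2.73], [-2.66, 2.66]. Speed limits (rad/s): [2.39, 2.39, 2.79, 3.14, 3.14, 3.14].

## Interface

Orientations are given as a rotation vector (axis times angle).
In Python, from plant import robot gives the robot as it stands.
- The arm moves only by the tool play_rows, never from a script. Its argument "plan" is a list of rows, each an object with "slide": the shift along the world's x, y, z as a fraction of full scale, a list of three; "roll": the turn about the world's z as a fraction of full scale; "fingers": the gripper command: -1 is shut, 1 is fully open, values between are in proportion. A call has 1 to 20 rows; each row shifts and turns the commanded pose from where the row before left it; what a row does not reach is not made up. Full scale, the value 1, is 30 mm for a shift and 8 degrees for a turn. A row lasts 1/8 s, in which the tool goes at most 62.5 mm and 10.7 degrees, less where a joint would pass 70% of its speed; a pose out of reach is approached as far as the arm can. A call with a number of a shift or a turn outside -1 to 1 is refused whole. A call with a gripper value outside its range is refused whole. The fingers move at their own pace and stop on an object; "squeeze" is the grip in N (left out, the last holds). Time passes only in rows, so rows that do not move let the fingers close. It gives the time, the measured TCP pose, the force and the opening at its end, in the units of the state.
- robot.read_state(): the state, without advancing time (a new reading comes with each control period).
- robot.read_camera(name): name is "side" or "top" or "wrist"; returns the picture (384x512x3 uint8, red, green, blue); there is no depth.
- robot.get_calibration(name): a dict with "fx", "fy", "cx", "cy" (pixels), "R" (3x3) and "t" (3): a world point X has camera coordinates R X + t; the wrist camera has in their place "T_tool_cam" (4x4, takes a point from camera to tool coordinates, whose origin is the TCP and whose axes are the tool frame's). Camera axes: x right, y down, z forward; pixel columns grow to the right and rows downward; lengths in m; the calibration is good to about 2 mm. A picture is of the moment at which its call begins: read the wrist's pose just before it. get_calibration takes no time and is no camera call.
- robot.close_job(): hands the job in, once; it reports no verdict.
Trained networks look in the newest picture that a camera, given by its name, has taken for a name from the list of things; names that differ only in an ending like _2 or _b are one class to them, and where a whole thing is asked for, a point or a joint stands for the part that bears it (a point fixed in the world has none). Each returns a list of dicts, best first, with "p" (0 to 1); they miss things now and then, are a little off and sometimes report something else, mostly with a low value. They report only what shows in the picture. A call takes as long as a camera call. They do not tell look-alikes from the thing itself.
- robot.boxes_of(camera, target): "extent" ([centre column, centre row, width, height] in pixels, round what is visible of it).
- robot.regions_of(camera, target): "region" (384x512 bool, what is visible of it) and "extent" ([centre column, centre row, width, height] in pixels, round what is visible of it).
- robot.mark_of(camera, target): "point" ([column, row] in pixels: a listed point, or the origin of a listed thing).
The state is a dict: "t": time; "q": joint angles; "dq": joint speeds; "joint_torque": joint torques, N m; "tool_pos": TCP position; "orientation": TCP orientation; "force": force on the tool from outside, world axes, zero at the start; "wrist_torque": the same for the moment, N m; "opening": finger opening in m.
Only numpy, scipy, OpenCV 4.12 (cv2) and the standard library are available. Lean on these libraries where they do the work, as an engineer would, in place of code of your own. Each camera call takes 0.05 s, during which the arm holds its last target.

## Task

Turn the plate warmer off: turn its knob in a small, careful movement until the pointer on the dial lines up with the broad black off mark. Then lift the steel dish by its wooden grip straight up off the warmer's round plate and, still above that plate, give it a quarter turn so that its pouring lip points at the middle of the open bowl and reaches out over it, keeping the dish level and the loose round potato in its middle all the while. Finish holding it there, clear of everything and still: do not tip it, put it down or let go, and leave the bowl, jar, mug and bottle where they stand.

Things in the scene. Friction and masses are not known exactly. Their poses are not given: they have to be found in the camera images.
- warmer: Fixed white plate warmer. Origin on the table under the middle of its round dark plate (104 mm across, top 60 mm above the table). Its +x runs from control box to plate: the box (100 x 170 mm, flat top 60 mm up) is centred at x -155 mm, joined by a low base 100 mm wide. On the box top, in the warmer's frame: white dial, 82 mm across, at (-155, 40) mm; knob at (-155, -45) mm.
- heat_knob (a joint): Angle of the black knob about its upright axis, rad, counter-clockwise from above positive. A straight bar 44 mm long, 14 wide, 28 high (76 to 104 mm above the table) on a thin stalk; at 0 it lies along the warmer's x, its white line on the +x half. Light friction (0.02 N m), stays where left. Starts at 0.7 to 1.3: turn it clockwise.
- knob_grip (a point): Point on the knob's axis at mid-height of the bar, 92 mm above the table. Its x axis runs along the bar, so grip across its y axis (14 mm).
- heat_pointer (a joint): Angle of the dial's pointer, rad, counter-clockwise from above positive; geared to the knob, it turns half as far, the same way. 0 = exactly at the off mark, which lies on the warmer's +x side of the dial (the side nearest the plate).
- off_mark (a point): The broad black off mark (7 mm wide, 14 mm long, radial) at the dial's edge; this is its centre, 40 mm from the dial's centre along the warmer's +x.
- pointer_tip (a point): Tip of the thin black pointer (5 mm wide), 32 mm from the dial's centre, 66 mm above the table. Look only, nothing to touch.
- dish: Loose round steel dish, 250 g, 140 mm across, 26 mm high, origin at the centre of its flat underside. Floor: a shallow funnel (5 degrees), lowest (8 mm up) in the middle. A trough-shaped lip 30 mm wide sticks out along its +x. A thin bail arches over it in its y-z plane. Starts on the warmer's plate, lip pointing away from the control box (within 0.15 rad).
- dish_grip (a point): Centre of the wooden grip on top of the bail, on the dish's axis, 95 mm above its underside; the grip is 60 mm long along the dish's y, 14 mm wide along the dish's x (grip across that) and 16 mm high. Below it is empty space down to the potato, whose top is 48 mm above the underside.
- dish_lip (a point): Tip of the pouring lip, 88 mm from the dish's axis along its +x, 24 mm above its underside.
- potato_center (a point): Centre of the loose round potato, a tan ball 40 mm across (about 40 g), resting in the middle of the dish.
- bowl: Loose open white bowl, 160 mm across the mouth and 48 mm high, origin at the centre of its underside. Stands beside the warmer's plate, on its left or its right (warmer's +y or -y), its middle 138 to 150 mm from the plate's middle.
- jar: Bystander: closed glass jar, 72 mm across and 85 mm high, on the other side of the plate from the bowl. Origin at the centre of its underside.
- mug: Bystander: white mug, 76 mm across and 85 mm high, standing to the left of the control box. Origin at the centre of its underside.
- sauce: Bystander: amber bottle, 60 mm across and 150 mm high, standing beyond the warmer's plate. Origin at the centre of its underside.
There are look-alikes about, which are no part of the job. Of the things that look like the dish, the middle-sized one is meant.

How it is judged:
By the outcome, as a careful person would: the job done as asked, in the order asked, and still so for the second after the job is handed in, while the arm keeps its last pose, push and grip.
It also fails if it takes over 54 s, if anything falls off the work surface, if the arm or the gripper's body presses on something with over 40 N, if the wrist force passes 120 N, or if a joint passes its speed limit or range.

## Working session

There is one attempt and no reset: what is moved stays moved. The work goes in short steps, Python scripts to look and compute and a tool call to move; the robot and the scene stay as the last step left them, time stands still between calls to the robot, and variables do not carry over. Pictures are saved under pics/ and viewed, and the job is handed in when it is done.

Besides the shell and the picture viewer there is one more tool, called after ">>>" by a JSON object that holds its "name" and its "arguments", one argument or row to a line. play_rows: Moves the arm, as the interface text tells. Its arguments: {"type":"object","properties":{"plan":{"type":"array","items":{"type":"object","properties":{"slide":{"type":"array","items":{"type":"number","minimum":-1,"maximum":1}},"roll":{"type":"number","minimum":-1,"maximum":1},"fingers":{"type":"number"}}}},"squeeze":{"type":"number"}},"required":["plan"]}

```bash
ls; mkdir -p pics; cat > h.py <<'E'
import numpy as np,cv2
from plant import robot
def snap(n,f):
    im=robot.read_camera(n); cv2.imwrite('pics/'+f,im[:,:,::-1]); return im
def ray(n,uv):
    c=robot.get_calibration(n); d=np.array([(uv[0]-c['cx'])/c['fx'],(uv[1]-c['cy'])/c['fy'],1.])
    if n=='wrist':
        s=robot.read_state(); Rt,_=cv2.Rodrigues(np.array(s['orientation'],float)); T=np.array(c['T_tool_cam'])
        return Rt@T[:3,3]+np.array(s['tool_pos']), Rt@T[:3,:3]@d
    R=np.array(c['R']);t=np.array(c['t']); return -R.T@t, R.T@d
def atz(n,uv,z):
    o,d=ray(n,uv); return o+d*(z-o[2])/d[2]
def proj(n,X):
    c=robot.get_calibration(n); X=np.array(X,float)
    if n=='wrist':
        s=robot.read_state(); Rt,_=cv2.Rodrigues(np.array(s['orientation'],float)); T=np.array(c['T_tool_cam'])
        p=Rt.T@(X-np.array(s['tool_pos'])); p=T[:3,:3].T@(p-T[:3,3])
    else: p=np.array(c['R'])@X+np.array(c['t'])
    return [c['fx']*p[0]/p[2]+c['cx'],c['fy']*p[1]/p[2]+c['cy']]
E
python3 - <<'E'
from h import *
print(robot.read_state())
for n in ('top','side','wrist'):
    snap(n,n+'0.png')
for n in ('top','side'):
    o,d=ray(n,(256,192)); print(n,o.round(3),d.round(3))
E
```

```text
pics
{'t': 0.0, 'q': array([ 1.17458670e+00,  1.31144540e-01,  1.48926080e+00,  1.80230692e-05,
        1.52299127e+00, -8.54082189e-02]), 'dq': array([-0.00218488, -0.00050911, -0.00141707, -0.00019895, -0.00062938,
       -0.00029268]), 'joint_torque': array([ 1.43219222e-05, -5.59812212e+01, -4.91775906e+01,  7.66903907e-02,
        3.49013472e-02, -1.36572826e-04]), 'tool_pos': array([0.18325367, 0.57074361, 0.21760752]), 'orientation': array([ 0.24256367,  1.5574457 , -0.24531806]), 'force': array([-0.49154276,  0.28363751,  0.73185141]), 'wrist_torque': array([ 0.00027121, -0.03713864, -0.01862319]), 'opening': 0.0932071656464038}
top [0.437 0.01  1.09 ] [ 0.148 -0.    -0.989]
side [0.352 0.781 0.92 ] [ 0.207 -0.659 -0.723]
```

View pics/top0.png

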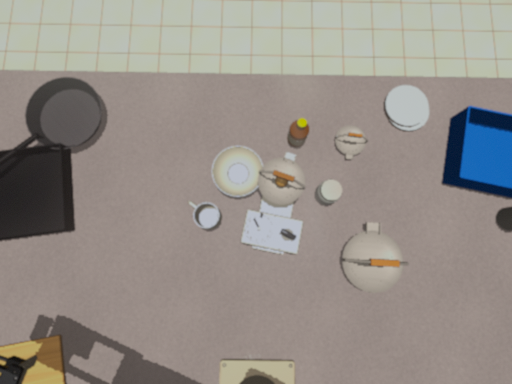

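View pics/side0.png

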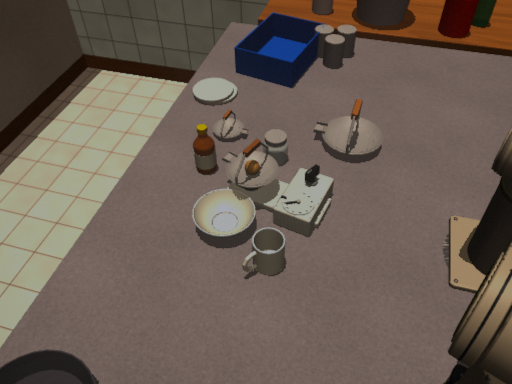

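View pics/wrist0.png

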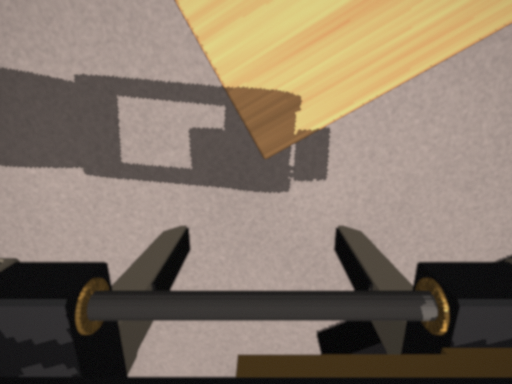

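Three dish-like things show in the top view: (281,181) on the warmer with a potato, a large one at (372,262), and a small one at (351,140). The middle-sized one, on the warmer plate with the potato, fits. I'll confirm in a crop and measure.

```bash
python3 - <<'E'
from h import *
a=cv2.imread('pics/top0.png')[110:300,190:420]; b=cv2.imread('pics/side0.png')[90:290,180:390]
cv2.imwrite('pics/crop1.png',np.vstack([cv2.resize(a,(700,560),interpolation=3)]))
cv2.imwrite('pics/crop2.png',cv2.resize(b,(630,600),interpolation=3))
zs=dict(warmer=0,knob_grip=.092,off_mark=.062,pointer_tip=.066,dish=.06,dish_grip=.155,dish_lip=.084,potato_center=.088,bowl=0,jar=0,mug=0,sauce=0)
for n in ('top','side'):
  for k,z in zs.items():
    for r in robot.mark_of(n,k)[:3]:
        print(n,k,np.round(r['point'],1),round(r['p'],2),atz(n,r['point'],z).round(4)[:2])
print(robot.read_state()['t'])
E
```

```text
top knob_grip [289.1 236.1] 0.62 [ 0.4613 -0.0859]
top off_mark [261.6 214.6] 0.92 [ 0.5236 -0.0078]
top pointer_tip [254.3 218.6] 0.56 [0.5112 0.0135]
top dish [369.5 261.9] 0.95 [ 0.3914 -0.3214]
top dish [349.1 139.9] 0.92 [ 0.7564 -0.2732]
top dish [278.7 183.3] 0.84 [ 0.6183 -0.058 ]
top dish_grip [280.3 172.8] 0.96 [ 0.6307 -0.056 ]
top dish_grip [383.3 263.5] 0.96 [ 0.392 -0.327]
top dish_grip [353.4 135.7] 0.66 [ 0.7393 -0.2595]
top dish_lip [291.6 155.7] 0.71 [ 0.6978 -0.0944]
top dish_lip [350.6 160.5] 0.61 [ 0.6858 -0.2692]
top dish_lip [372.7 222.2] 0.58 [ 0.5044 -0.3273]
top potato_center [279.5 178.6] 0.45 [ 0.6273 -0.0584]
top bowl [241.  172.4] 0.94 [0.6624 0.0583]
top jar [322.9 194.9] 0.93 [ 0.5938 -0.2016]
top jar [238.8 172.7] 0.61 [0.6613 0.0653]
top jar [260.3 216.4] 0.46 [ 0.5232 -0.0049]
top mug [210.  220.4] 0.55 [0.5085 0.1515]
top sauce [294.3 138.9] 0.68 [ 0.7757 -0.112 ]
side warmer [249.5 191.1] 0.83 [ 0.6327 -0.0574]
side warmer [250.6 163.3] 0.27 [ 0.6626 -0.1659]
side knob_grip [310.1 171.2] 0.59 [ 0.475  -0.0835]
side off_mark [280.8 196.1] 0.86 [ 0.
[... 163 characters left out ...]
-0.0064]
side dish [350.  138.8] 0.91 [ 0.3973 -0.2794]
side dish [225.4 130.7] 0.7 [ 0.7551 -0.2196]
side dish [250.  175.7] 0.61 [ 0.6297 -0.0573]
side dish_grip [250.6 150.2] 0.92 [ 0.6242 -0.0526]
side dish_grip [356.5 109.6] 0.87 [ 0.3935 -0.2911]
side dish_grip [225.4 114.2] 0.61 [ 0.7339 -0.1767]
side dish_lip [245.4 133.2] 0.97 [ 0.6851 -0.1961]
side dish_lip [315.1 124. ] 0.71 [ 0.5028 -0.2896]
side dish_lip [229.2 155.1] 0.7 [ 0.6995 -0.0952]
side potato_center [249.8 165.1] 0.72 [ 0.6328 -0.0681]
side bowl [226.1 225.3] 0.57 [0.655  0.0753]
side jar [274.1 157. ] 0.84 [ 0.6035 -0.2107]
side mug [268.1 263.8] 0.85 [0.5196 0.1606]
side sauce [206.5 166.9] 0.59 [ 0.7816 -0.1169]
1.35
```

View pics/crop1.png

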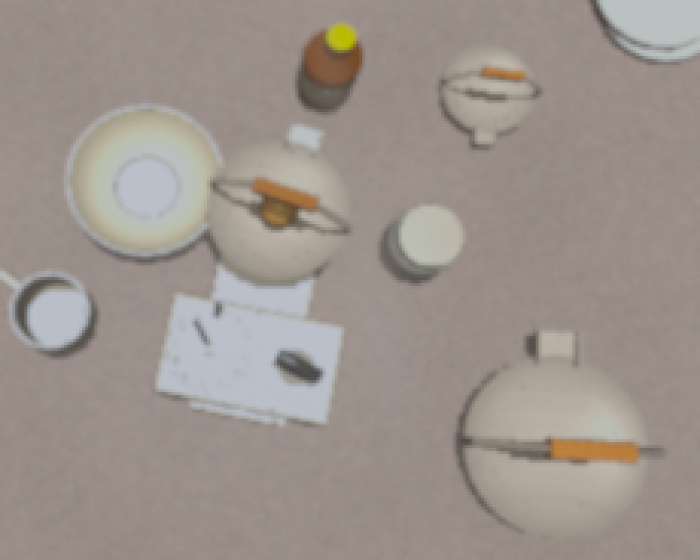

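View pics/crop2.png

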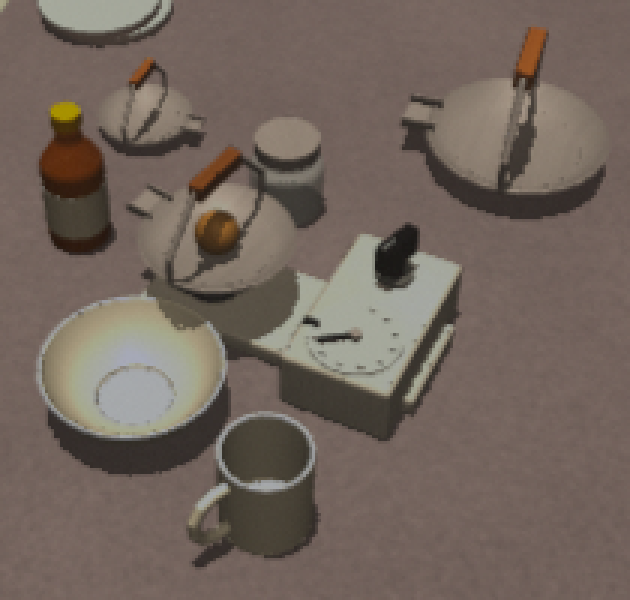

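```bash
python3 - <<'E'
from h import *
s=robot.read_state(); R,_=cv2.Rodrigues(s['orientation']); print(R.round(3)); print('jaw ang',np.degrees(np.arctan2(R[1,1],R[0,1])))
c=[(248.5,209.4),(302.7,220.6),(296.8,253.9),(240.9,242.3)]
P=np.array([atz('top',u,.06)[:2] for u in c]); print(P.round(4),P.mean(0))
for i in range(4):
    d=P[(i+1)%4]-P[i]; print(np.linalg.norm(d),np.degrees(np.arctan2(d[1],d[0])))
# dial/pointer side: hub crop(355,337) tip (317,340) ; knob ends
f=lambda x,y:(180+x/3,90+y/3)
hub=atz('side',f(355,337),.064); tip=atz('side',f(317,340),.066); om=atz('side',f(310,321),.061);print(hub,tip,om)
g=lambda x,y:(190+x/3.043,110+y/2.947)
hub=atz('top',g(209,345),.066); tip=atz('top',g(196,321),.066); om=atz('top',g(217,310),.061);print(hub,tip,om)
a=atz('top',g(280,353),.104); b=atz('top',g(318,376),.104); print('knob',a,b,(a+b)/2,np.degrees(np.arctan2(*(a-b)[1::-1])))
E
```

```text
[[-0.     0.306  0.952]
 [-0.     0.952 -0.306]
 [-1.    -0.    -0.   ]]
jaw ang 72.19270612888306
[[ 0.5386  0.0311]
 [ 0.5078 -0.1291]
 [ 0.4112 -0.1112]
 [ 0.4422  0.0515]] [ 0.47495832 -0.03943591]
0.1631044928836272 -100.87755291877076
0.09819582963266334 169.51963484014632
0.16564718777465542 79.23227067666484
0.09852856939394633 -11.96021077394956
[0.48438478 0.00524703 0.064     ] [0.51359131 0.0188213  0.066     ] [ 0.52543427 -0.0050981   0.061     ]
[4.86744667e-01 3.37315128e-04 6.60000000e-02] [0.51027911 0.01315505 0.066     ] [ 0.52191017 -0.00700411  0.061     ]
knob [ 0.47823331 -0.06488655  0.104     ] [ 0.45704816 -0.09986018  0.104     ] [ 0.46764073 -0.08237336  0.104     ] 58.79477114125289
```

>>> {"name": "play_rows", "arguments": {
  "plan": [
    {"slide": [0.42,-1,0.05],"roll": 0.45,"fingers": 1},
    {"slide": [0.42,-1,0.05],"roll": 0.45,"fingers": 1},
    {"slide": [0.42,-1,0.05],"roll": 0.45,"fingers": 1},
    {"slide": [0.42,-1,0.05],"roll": 0.45,"fingers": 1},
    {"slide": [0.42,-1,0.05],"roll": 0.45,"fingers": 1},
    {"slide": [0.42,-1,0.05],"roll": 0.45,"fingers": 1},
    {"slide": [0.42,-1,0.05],"roll": 0.45,"fingers": 1},
    {"slide": [0.42,-1,0.05],"roll": 0.45,"fingers": 1},
    {"slide": [0.42,-1,0.05],"roll": 0.45,"fingers": 1},
    {"slide": [0.42,-1,0.05],"roll": 0.45,"fingers": 1},
    {"slide": [0.42,-1,0.05],"roll": 0.45,"fingers": 1},
    {"slide": [0.42,-1,0.05],"roll": 0.45,"fingers": 1},
    {"slide": [0.42,-1,0.05],"roll": 0.45,"fingers": 1},
    {"slide": [0.42,-1,0.05],"roll": 0.45,"fingers": 1},
    {"slide": [0.42,-1,0.05],"roll": 0.45,"fingers": 1},
    {"slide": [0.42,-1,0.05],"roll": 0.45,"fingers": 1},
    {"slide": [0.42,-1,0.05],"roll": 0.45,"fingers": 1},
    {"slide": [0.42,-1,0.05],"roll": 0.45,"fingers": 1},
    {"slide": [0.42,-1,0.05],"roll": 0.45,"fingers": 1},
    {"slide": [0.42,-1,0.05],"roll": 0.45,"fingers": 1}
  ]
}}

```text
t: 3.85
tool_pos: [0.4374, -0.0204, 0.2488]
orientation: [-0.734, 1.451, 0.721]
force: [-0.2, -1.7, -0.5]
opening: 0.0928
```

```bash
python3 - <<'E'
from h import *
s=robot.read_state(); R,_=cv2.Rodrigues(s['orientation']); print(s['tool_pos'],'jaw ang',np.degrees(np.arctan2(R[1,1],R[0,1])),s['q'].round(2),s['t'])
print(np.array(robot.get_calibration('wrist')['T_tool_cam']).round(3))
im=snap('wrist','w1.png')
for k,z in dict(knob_grip=.104,off_mark=.061,pointer_tip=.066).items():
    for r in robot.mark_of('wrist',k)[:2]: print(k,r['point'],r['p'],atz('wrist',r['point'],z))
E
```

```text
[ 0.43736338 -0.02037395  0.24883001] jaw ang 143.39355990894563 [-0.16 -0.33  1.87 -0.01  1.61 -2.66] 3.85
[[ 0.    -0.29   0.957 -0.166]
 [ 1.    -0.    -0.001  0.001]
 [ 0.001  0.957  0.29  -0.08 ]
 [ 0.     0.     0.     1.   ]]
knob_grip [206.6, 152.5] 0.78 [ 0.46642564 -0.08344805  0.104     ]
off_mark [219.2, 220.5] 0.6 [ 0.52126236 -0.00208197  0.061     ]
pointer_tip [230.8, 227.9] 0.62 [0.51323843 0.01500509 0.066     ]
```

View pics/w1.png

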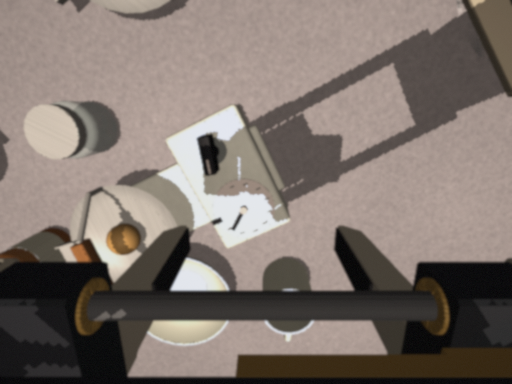

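>>> {"name": "play_rows", "arguments": {
  "plan": [
    {"slide": [0,0,0],"roll": -1,"fingers": 1},
    {"slide": [0,0,0],"roll": -1,"fingers": 1},
    {"slide": [0,0,0],"roll": -1,"fingers": 1},
    {"slide": [0,0,0],"roll": -1,"fingers": 1},
    {"slide": [0,0,0],"roll": -1,"fingers": 1},
    {"slide": [0,0,0],"roll": -1,"fingers": 1},
    {"slide": [0,0,0],"roll": -1,"fingers": 1},
    {"slide": [0,0,0],"roll": -1,"fingers": 1},
    {"slide": [0,0,0],"roll": -1,"fingers": 1},
    {"slide": [0,0,0],"roll": -1,"fingers": 1},
    {"slide": [0,0,0],"roll": -1,"fingers": 1},
    {"slide": [0,0,0],"roll": -1,"fingers": 1},
    {"slide": [0,0,0],"roll": -1,"fingers": 1},
    {"slide": [0,0,0],"roll": -1,"fingers": 1},
    {"slide": [0,0,0],"roll": -1,"fingers": 1},
    {"slide": [0,0,0],"roll": -1,"fingers": 1},
    {"slide": [0.2,-0.4,0],"roll": -1,"fingers": 1},
    {"slide": [0.2,-0.4,0],"roll": -1,"fingers": 1},
    {"slide": [0.2,-0.4,0],"roll": -1,"fingers": 1},
    {"slide": [0.2,-0.4,0],"roll": -1,"fingers": 1}
  ]
}}

```text
t: 6.55
tool_pos: [0.4608, -0.0661, 0.2486]
orientation: [1.426, 1.067, -1.418]
force: [-0.1, -1.2, -0.4]
opening: 0.0928
```

```bash
cat >> h.py <<'E'
def st():
    s=robot.read_state(); R,_=cv2.Rodrigues(s['orientation']); print(s['tool_pos'].round(4),'jaw',np.degrees(np.arctan2(R[1,1],R[0,1])).round(2),'q',s['q'].round(2),'t',s['t'],'op',round(s['opening'],4),'F',s['force'].round(1),'down',R[:,0].round(3)); return s
E
python3 - <<'E'
from h import *
st()
im=snap('wrist','w2.png')
for k,z in dict(knob_grip=.104,off_mark=.061,pointer_tip=.066,warmer=.06,dish_grip=.155).items():
    for r in robot.mark_of('wrist',k)[:2]: print(k,r['point'],r['p'],atz('wrist',r['point'],z))
E
```

```text
[ 0.4608 -0.0661  0.2486] jaw -16.62 q [-0.26 -0.25  1.8   0.01  1.6   0.03] t 6.55 op 0.0928 F [-0.1 -1.2 -0.4] down [-0.002  0.01  -1.   ]
knob_grip [273.7, 189.4] 0.76 [ 0.47096727 -0.07642087  0.104     ]
off_mark [303.9, 115.0] 0.81 [ 0.52889365 -0.00868708  0.061     ]
pointer_tip [285.6, 94.0] 0.46 [0.5133829  0.02067021 0.066     ]
dish_grip [436.5, 145.8] 0.94 [ 0.62579935 -0.06334756  0.155     ]
dish_grip [378.6, 22.7] 0.63 [0.59235305 0.0497363  0.155     ]
```

View pics/w2.png

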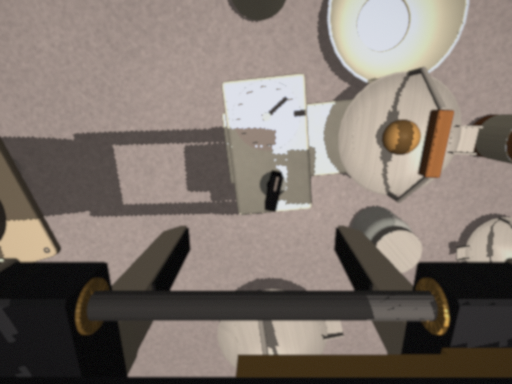

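```bash
python3 - <<'E'
from h import *
im=cv2.imread('pics/w2.png')[60:225,205:330]
cv2.imwrite('pics/w2c.png',cv2.resize(im,None,fx=4.5,fy=3.6,interpolation=3)) if 0 else cv2.imwrite('pics/w2c.png',cv2.resize(im,None,fx=3.6,fy=3.6,interpolation=3))
E
```

```text
(no output)
```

View pics/w2c.png

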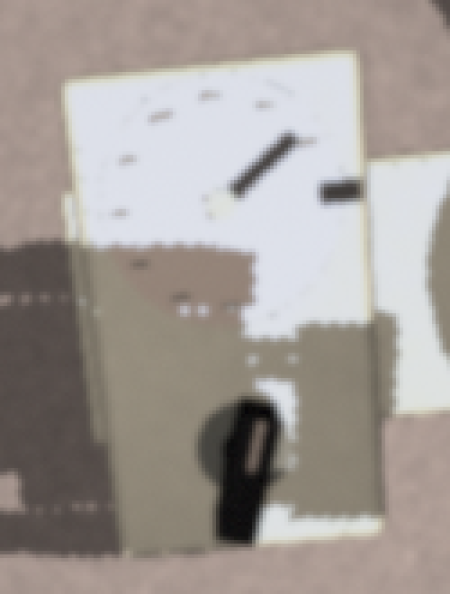

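```bash
python3 - <<'E'
from h import *
g=lambda x,y:(205+x/3.6,60+y/3.6)
A=lambda p,z:atz('wrist',g(*p),z)[:2]
C=np.array([A(p,.06) for p in [(66,82),(356,52),(383,525),(123,550)]]);print(C.round(4),C.mean(0))
for i in range(4):
    d=C[(i+1)%4]-C[i]; print(np.linalg.norm(d).round(4),np.degrees(np.arctan2(d[1],d[0])).round(1))
hub,tip,o1,o2=A((220,206),.066),A((292,138),.066),A((320,192),.061),A((362,191),.061)
ang=lambda d:np.degrees(np.arctan2(d[1],d[0]))
print('hub',hub,'tip',tip,ang(tip-hub),'off',(o1+o2)/2,ang((o1+o2)/2-hub),np.linalg.norm((o1+o2)/2-hub),np.linalg.norm(tip-hub))
a,b=A((261,418),.104),A((256,472),.104); print('line',a,b,ang(a-b))
E
```

```text
[[ 0.4474  0.0532]
 [ 0.54    0.0355]
 [ 0.5106 -0.1237]
 [ 0.4162 -0.1063]] [ 0.47855482 -0.03531693]
0.0943 -10.8
0.1619 -100.5
0.0961 169.6
0.1626 78.9
hub [0.484623   0.00186412] tip [0.51291883 0.01577286] 26.176303573518464 off [ 0.52463463 -0.00511559] -9.895218177177979 0.04061584364999796 0.03152945799175881
line [ 0.47906554 -0.06207099] [ 0.47288611 -0.07849756] 69.38444785713163
```

>>> {"name": "play_rows", "arguments": {
  "plan": [
    {"slide": [0.12,-0.27,0],"roll": -0.7,"fingers": 0},
    {"slide": [0.12,-0.26,0],"roll": -0.7,"fingers": 0},
    {"slide": [0,0,-1],"roll": 0,"fingers": 0},
    {"slide": [0,0,-1],"roll": 0,"fingers": 0},
    {"slide": [0,0,-1],"roll": 0,"fingers": 0},
    {"slide": [0,0,-1],"roll": 0,"fingers": 0},
    {"slide": [0,0,0],"roll": 0,"fingers": 0}
  ]
}}

```text
t: 7.72
tool_pos: [0.4661, -0.0817, 0.1262]
orientation: [1.559, 0.955, -1.556]
force: [-1.0, -0.4, -0.5]
opening: 0.0463
```

```bash
python3 - <<'E'
from h import *
st()
im=snap('wrist','w3.png');im=snap('top','t3.png')
cv2.imwrite('pics/t3c.png',cv2.resize(im[190:280,220:330,::-1],None,fx=6,fy=6,interpolation=3))
E
```

```text
[ 0.4661 -0.0817  0.1262] jaw -27.58 q [-0.29 -0.15  1.94  0.01  1.36  0.19] t 7.725 op 0.0463 F [-1.  -0.4 -0.5] down [-0.005  0.011 -1.   ]
```

View pics/w3.png

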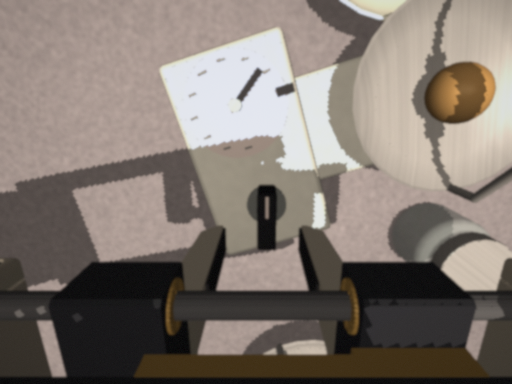

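View pics/t3c.png

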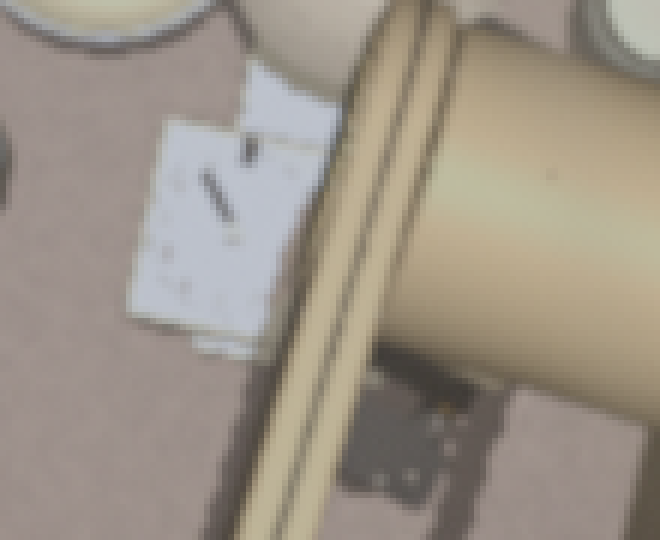

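>>> {"name": "play_rows", "arguments": {
  "plan": [
    {"slide": [0.05,0,-0.9],"roll": 0,"fingers": 0},
    {"slide": [0,0,-0.75],"roll": 0,"fingers": 0},
    {"slide": [0,0,0],"roll": 0,"fingers": 0},
    {"slide": [0,0,0],"roll": 0,"fingers": -1},
    {"slide": [0,0,0],"roll": 0,"fingers": -1},
    {"slide": [0,0,0],"roll": 0,"fingers": -1},
    {"slide": [0,0,0],"roll": 0,"fingers": -1}
  ],
  "squeeze": 8
}}

```text
t: 8.7
tool_pos: [0.4691, -0.0824, 0.0795]
orientation: [1.562, 0.951, -1.555]
force: [-2.2, 1.9, 6.1]
opening: 0.0143
```

```bash
python3 - <<'E'
from h import *
st()
im=snap('wrist','w4.png')
E
```

```text
[ 0.4691 -0.0824  0.0795] jaw -27.7 q [-0.29 -0.09  1.97  0.01  1.26  0.19] t 8.7 op 0.0143 F [-2.2  1.9  6.1] down [-0.001  0.01  -1.   ]
```

View pics/w4.png

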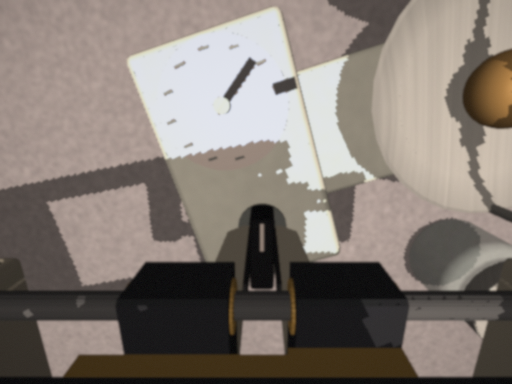

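>>> {"name": "play_rows", "arguments": {
  "plan": [
    {"slide": [0,0,0],"roll": -0.6,"fingers": -1},
    {"slide": [0,0,0],"roll": -0.6,"fingers": -1},
    {"slide": [0,0,0],"roll": -0.6,"fingers": -1},
    {"slide": [0,0,0],"roll": -0.6,"fingers": -1},
    {"slide": [0,0,0],"roll": -0.6,"fingers": -1},
    {"slide": [0,0,0],"roll": -0.6,"fingers": -1},
    {"slide": [0,0,0],"roll": -0.6,"fingers": -1},
    {"slide": [0,0,0],"roll": -0.6,"fingers": -1},
    {"slide": [0,0,0],"roll": -0.6,"fingers": -1},
    {"slide": [0,0,0],"roll": -0.6,"fingers": -1},
    {"slide": [0,0,0],"roll": -0.6,"fingers": -1},
    {"slide": [0,0,0],"roll": -0.6,"fingers": -1},
    {"slide": [0,0,0],"roll": 0,"fingers": -1}
  ]
}}

```text
t: 10.38
tool_pos: [0.4689, -0.082, 0.0795]
orientation: [2.19, 0.095, -2.176]
force: [-6.7, 4.6, 8.1]
opening: 0.0138
```

```bash
python3 - <<'E'
from h import *
st()
im=snap('wrist','w5.png')
im=snap('side','s5.png')
cv2.imwrite('pics/s5c.png',cv2.resize(im[140:240,220:350,::-1],None,fx=6,fy=6,interpolation=3))
E
```

```text
[ 0.4689 -0.082   0.0795] jaw -85.36 q [-0.29 -0.1   1.98  0.01  1.25  1.2 ] t 10.375 op 0.0138 F [-6.7  4.6  8.1] down [ 0.006  0.007 -1.   ]
```

View pics/w5.png

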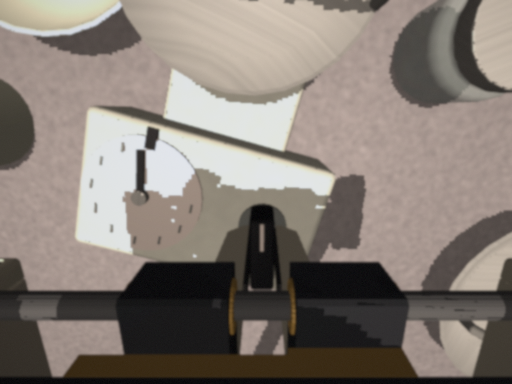

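View pics/s5c.png

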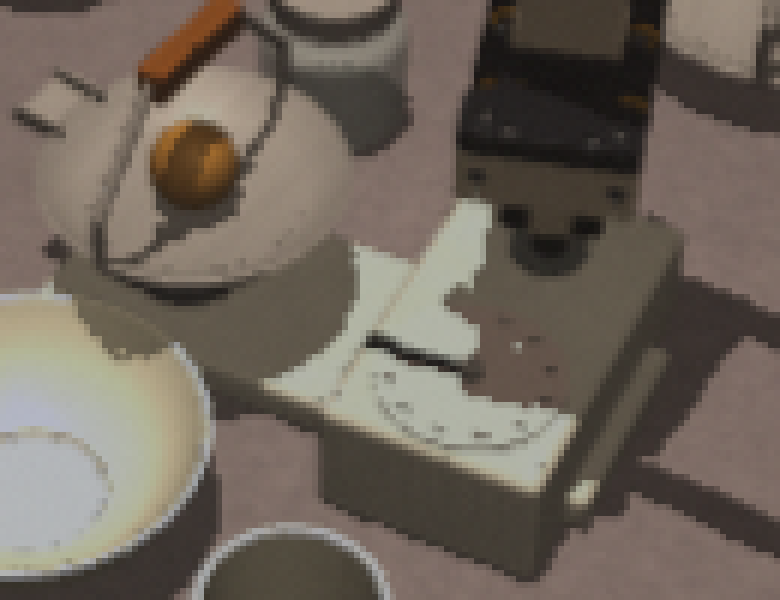

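```bash
cat > ptr.py <<'E'
from h import *
import sys
def run(f,box):
    im=cv2.imread('pics/'+f); x0,y0,x1,y1=box
    cv2.imwrite('pics/c_'+f,cv2.resize(im[y0:y1,x0:x1],None,fx=6,fy=6,interpolation=3))
E
python3 - <<'E'
from ptr import *
run('w5.png',(70,100,200,200))
E
```

```text
(no output)
```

View pics/c_w5.png

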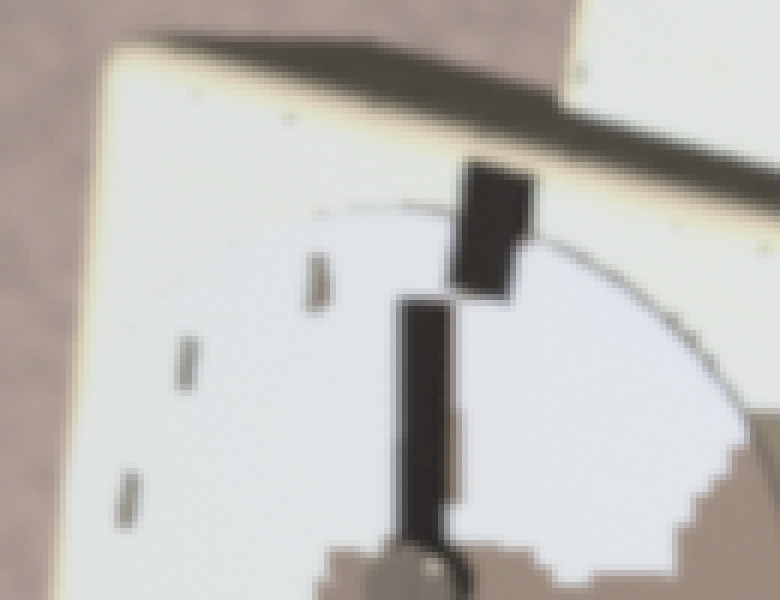

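```bash
python3 - <<'E'
from h import *
g=lambda x,y:(70+x/6,100+y/6)
ang=lambda d:np.degrees(np.arctan2(d[1],d[0])).round(2)
A=lambda p,z:atz('wrist',g(*p),z)[:2]
a,b=A((423,302),.066),A((419,540),.066); m1,m2=A((500,168),.0615),A((480,296),.0615)
print('pointer',ang(a-b),'mark',ang(m1-m2)); hub=A((412,575),.066); print(hub,'ptr via hub',ang(a-hub),'mark via hub',ang((m1+m2)/2-hub),np.linalg.norm(a-hub),np.linalg.norm((m1+m2)/2-hub))
e=[A(p,.06) for p in [(110,48),(780,200)]]; print('edge+90',ang(e[1]-e[0])+90); e=[A(p,.06) for p in [(100,60),(60,600)]]; print(ang(e[0]-e[1]))
E
```

```text
pointer -3.18 mark -10.36
[0.48656596 0.00278522] ptr via hub -4.51 mark via hub -11.9 0.03054341477209743 0.038537990197334726
edge+90 -8.019999999999996
-9.5
```

>>> {"name": "play_rows", "arguments": {
  "plan": [
    {"slide": [0,0,0],"roll": -0.46,"fingers": -1},
    {"slide": [0,0,0],"roll": -0.46,"fingers": -1},
    {"slide": [0,0,0],"roll": -0.46,"fingers": -1},
    {"slide": [0,0,0],"roll": -0.46,"fingers": -1},
    {"slide": [0,0,0],"roll": 0,"fingers": -1},
    {"slide": [0,0,0],"roll": 0,"fingers": -1}
  ]
}}

```text
t: 11.22
tool_pos: [0.4689, -0.0819, 0.0795]
orientation: [-2.135, 0.181, 2.12]
force: [-6.6, 4.9, 8.4]
opening: 0.0138
```

```bash
python3 - <<'E'
from ptr import *
st()
im=snap('wrist','w6.png')
run('w6.png',(30,110,160,210))
E
```

```text
[ 0.4689 -0.0819  0.0795] jaw -100.01 q [-0.29 -0.1   1.98  0.01  1.25  1.46] t 11.225 op 0.0138 F [-6.6  4.9  8.4] down [ 0.007  0.005 -1.   ]
```

View pics/c_w6.png

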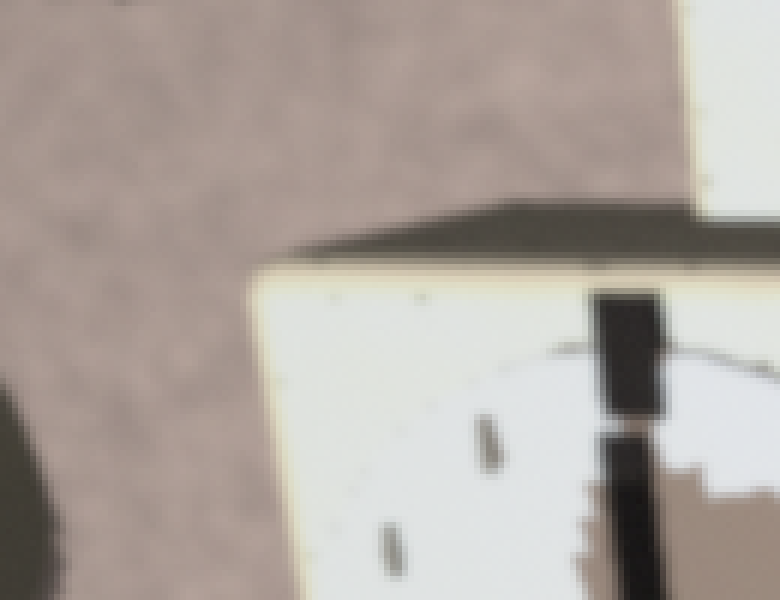

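```bash
python3 - <<'E'
from h import *
im=cv2.imread('pics/w6.png')[130:260,60:230]; cv2.imwrite('pics/c6b.png',cv2.resize(im,None,fx=4.5,fy=4.5,interpolation=3))
g=lambda x,y:(30+x/6,110+y/6)
ang=lambda d:np.degrees(np.arctan2(d[1],d[0])).round(2)
A=lambda p,z:atz('wrist',g(*p),z)[:2]
a,b=A((628,436),.066),A((641,598),.066); m1,m2=A((628,297),.0615),A((633,412),.0615)
print('pointer',ang(a-b),'mark',ang(m1-m2),'tip->mark',ang((m1+m2)/2-a),a)
e=[A(p,.06) for p in [(255,272),(780,268)]]; print('edge+90',ang(e[1]-e[0])+90); e=[A(p,.06) for p in [(255,280),(303,598)]]; print(ang(e[0]-e[1]))
E
```

```text
pointer -12.86 mark -14.84 tip->mark -5.33 [ 0.51637149 -0.00441063]
edge+90 -9.560000000000002
-12.26
```

View pics/c6b.png

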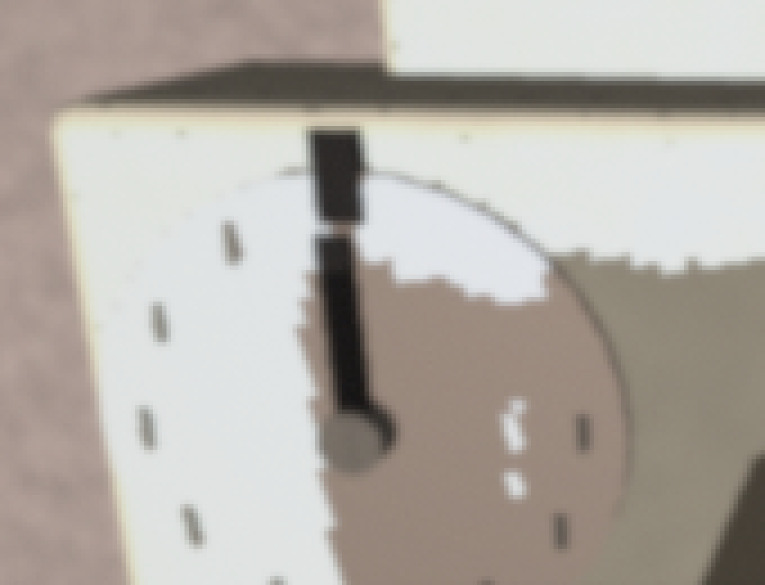

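```bash
python3 - <<'E'
from h import *
from scipy.optimize import least_squares
g=lambda x,y:np.array((60+x/4.5,130+y/4.5))
def res(p,full=False):
    cx,cy,yaw,al,dz=p; out=[]
    R=np.array([[np.cos(yaw),-np.sin(yaw)],[np.sin(yaw),np.cos(yaw)]])
    def P(x,y,z): q=np.array([cx,cy])+R@np.array([x,y])/1000; return np.array(proj('wrist',[q[0],q[1],z/1000+dz]))
    out+=list(P(50,45,60)-g(55,112))
    for r,c in [((47,3.5),(310,130)),((47,-3.5),(360,132)),((33,3.5),(316,220)),((33,-3.5),(364,222))]: out+=list(P(*r,61)-g(*c))
    for r,c in [(32,(334,238)),]: out+=list(P(r*np.cos(al),r*np.sin(al),66)-g(*c))
    # line point
    for r,c in [(6,(352,405))]: out+=list((P(r*np.cos(al),r*np.sin(al),66)-g(*c)))
    return np.array(out)
s=least_squares(res,[.485,.002,-.18,0,0]); print(s.x,np.degrees(s.x[2:4]),np.abs(s.fun).max(),s.fun.round(1))
E
```

```text
[ 0.48309099  0.00804152 -0.18920427 -0.01192551 -0.01142131] [-10.84060613  -0.68328156] 2.4277591662571467 [-2.  -0.3  0.5  1.1 -0.5  0.8  1.5  0.6  0.7  0.3  0.1 -0.2 -0.3 -2.4]
```

>>> {"name": "play_rows", "arguments": {
  "plan": [
    {"slide": [0,0,0],"roll": 0,"fingers": 0},
    {"slide": [0,0,0],"roll": 0,"fingers": 0},
    {"slide": [0,0,0],"roll": 0,"fingers": 0},
    {"slide": [0,0,0.5],"roll": 0,"fingers": 0},
    {"slide": [0,0,1],"roll": 0,"fingers": 0},
    {"slide": [0,0,1],"roll": 0,"fingers": 0},
    {"slide": [0,0,1],"roll": 0,"fingers": 0},
    {"slide": [0,0,1],"roll": 0,"fingers": 0},
    {"slide": [0,0,1],"roll": 0,"fingers": 0},
    {"slide": [0,0,0.5],"roll": 0,"fingers": 0},
    {"slide": [0,0,0],"roll": 0,"fingers": 0}
  ]
}}

```text
t: 12.65
tool_pos: [0.4704, -0.083, 0.2604]
orientation: [-2.141, 0.183, 2.116]
force: [-0.7, -0.1, -0.7]
opening: 0.0466
```

```bash
python3 - <<'E'
from ptr import *
st()
im=snap('wrist','w7.png')
im=snap('side','s7.png')
cv2.imwrite('pics/s7c.png',cv2.resize(im[120:250,180:350,::-1],None,fx=4.6,fy=4.6,interpolation=3))
E
```

```text
[ 0.4704 -0.083   0.2604] jaw -100.03 q [-0.29 -0.23  1.76  0.01  1.6   1.46] t 12.65 op 0.0466 F [-0.7 -0.1 -0.7] down [ 0.012  0.002 -1.   ]
```

View pics/w7.png

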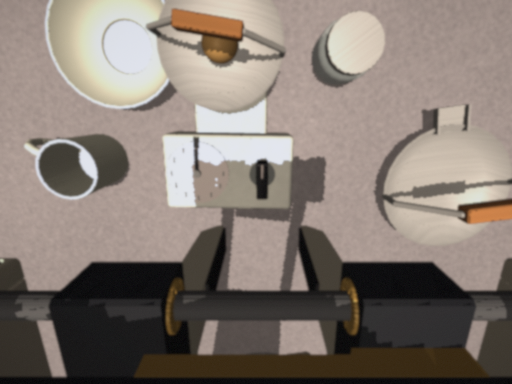

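View pics/s7c.png

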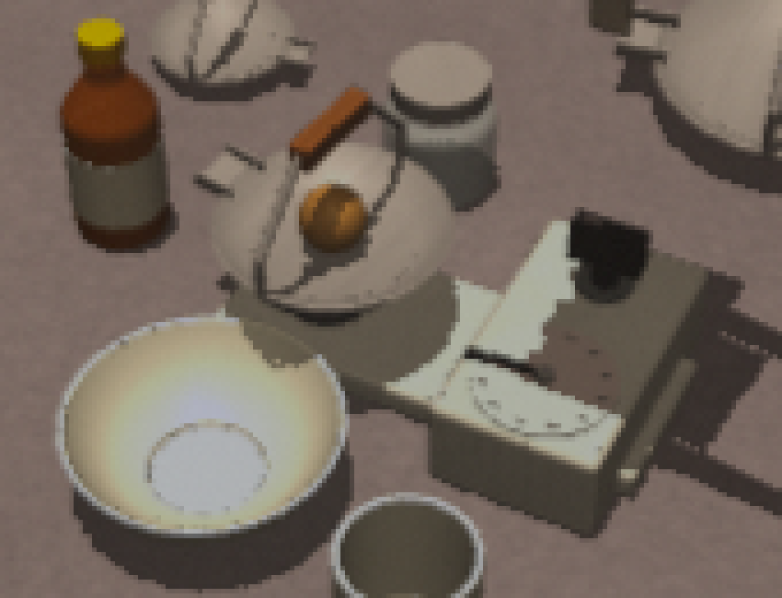

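Pointer reaches straight into the off mark in both views; knob done. A closer crop to verify and to measure the dish's grip direction.

```bash
python3 - <<'E'
from h import *
im=cv2.imread('pics/w7.png')
cv2.imwrite('pics/w7a.png',cv2.resize(im[125:215,155:300],None,fx=5.4,fy=5.4,interpolation=3))
cv2.imwrite('pics/w7b.png',cv2.resize(im[0:110,130:300],None,fx=4.5,fy=4.5,interpolation=3))
E
```

```text
(no output)
```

View pics/w7a.png

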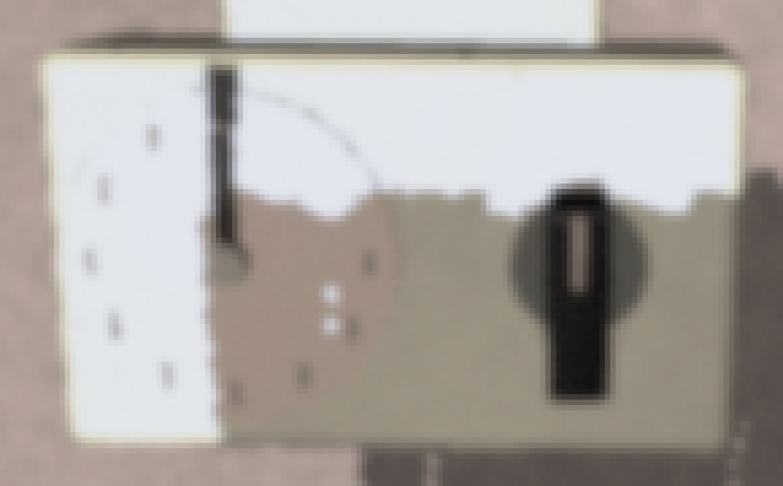

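View pics/w7b.png

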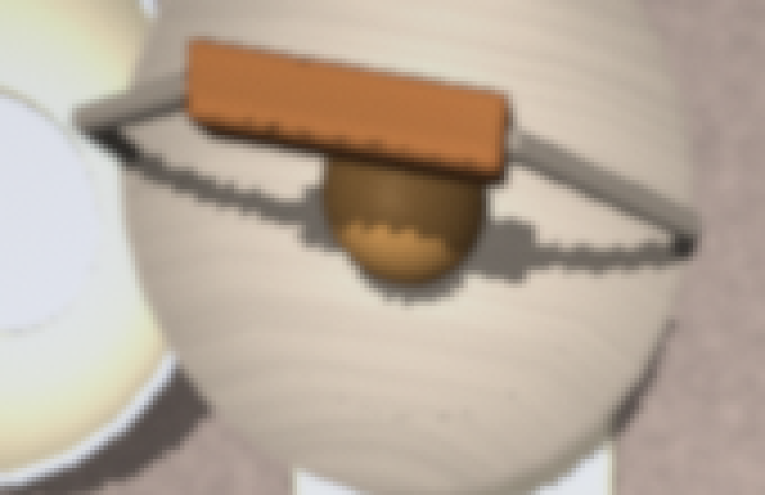

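```bash
python3 - <<'E'
from h import *
g=lambda x,y:(130+x/4.5,y/4.5)
A=lambda p,z:atz('wrist',g(*p),z)[:2]
ang=lambda d:np.degrees(np.arctan2(d[1],d[0])).round(2)
a,b=A((190,38),.163),A((508,93),.163); print('grip yaw',ang(a-b)-90,np.linalg.norm(a-b))
c,d=A((190,108),.163),A((505,168),.163); print('grip yaw',ang(c-d)-90, 'centre',(a+b+c+d)/4,np.linalg.norm(a-c))
a,b=A((92,122),.08),A((685,238),.08); print('feet',ang(a-b)-90,(a+b)/2,np.linalg.norm(a-b))
for k,z in dict(dish_grip=.155,bowl=.0,potato_center=.088).items():
    for r in robot.mark_of('wrist',k)[:2]: print(k,r['point'],r['p'],atz('wrist',r['point'],z))
# top image grips
h=lambda x,y:(190+x/3.043,110+y/2.947)
B=lambda p,z:atz('top',h(*p),z)[:2]
a,b=B((256,183),.163),B((318,203),.163); print('top grip',ang(a-b)-90,(a+b)/2)
# bowl from top: rim ellipse extents in crop1
for q in [((68,183),(223,183)),((147,103),(147,260))]:
    print('bowl rim', B(q[0],.048),B(q[1],.048))
E
```

```text
grip yaw -18.86 0.05752811863646945
grip yaw -19.86 centre [ 0.62216612 -0.06309983] 0.011174924535831111
feet -20.180000000000007 [ 0.62765424 -0.05892955] 0.14515455493800367
dish_grip [495.2, 210.5] 0.93 [ 0.41078897 -0.3078213   0.155     ]
dish_grip [208.1, 26.1] 0.77 [ 0.62142348 -0.06194227  0.155     ]
bowl [128.7, 42.5] 0.66 [0.66365975 0.0678237  0.        ]
potato_center [220.0, 47.3] 0.75 [ 0.61784721 -0.06130234  0.088     ]
top grip -17.980000000000004 [ 0.62182708 -0.06631942]
bowl rim [0.65207499 0.14343126] [ 0.6543795  -0.01167452]
bowl rim [0.73875412 0.06634161] [0.57303617 0.06258799]
```

>>> {"name": "play_rows", "arguments": {
  "plan": [
    {"slide": [0.5,0.07,0],"roll": 1,"fingers": 0.1},
    {"slide": [0.5,0.07,0],"roll": 1,"fingers": 0.1},
    {"slide": [0.5,0.07,0],"roll": 1,"fingers": 0.1},
    {"slide": [0.5,0.07,0],"roll": 1,"fingers": 0.1},
    {"slide": [0.5,0.07,0],"roll": 1,"fingers": 0.1},
    {"slide": [0.5,0.07,0],"roll": 1,"fingers": 0.1},
    {"slide": [0.5,0.07,0],"roll": 1,"fingers": 0.1},
    {"slide": [0.5,0.07,0],"roll": 1,"fingers": 0.1},
    {"slide": [0.5,0.07,-0.5],"roll": 1,"fingers": 0.1},
    {"slide": [0.5,0.07,-1],"roll": 1,"fingers": 0.1},
    {"slide": [0,0,0],"roll": 0,"fingers": 0.1},
    {"slide": [0,0,0],"roll": 0,"fingers": 0.1}
  ]
}}

```text
t: 14.4
tool_pos: [0.6193, -0.0618, 0.2142]
orientation: [1.469, 1.031, -1.463]
force: [-0.4, -0.0, 0.4]
opening: 0.0509
```

```bash
python3 - <<'E'
from h import *
st()
im=snap('wrist','w8.png');snap('side','s8.png')
for k,z in dict(dish_grip=.155,bowl=.0,potato_center=.088,dish_lip=.084).items():
    for r in robot.mark_of('wrist',k)[:2]: print(k,r['point'],r['p'],atz('wrist',r['point'],z))
E
```

```text
[ 0.6193 -0.0618  0.2142] jaw -20.19 q [-0.19  0.2   1.42  0.01  1.53  0.16] t 14.4 op 0.0509 F [-0.4 -0.   0.4] down [-0.002  0.01  -1.   ]
dish_grip [269.7, 206.5] 0.79 [ 0.62629922 -0.06223262  0.155     ]
dish_grip [283.6, 262.8] 0.62 [ 0.62000206 -0.11681418  0.155     ]
bowl [255.2, 61.3] 0.79 [0.6589413  0.07053797 0.        ]
bowl [158.8, 165.7] 0.55 [ 0.48959255 -0.00660253  0.        ]
potato_center [267.3, 186.5] 0.77 [ 0.62524793 -0.06228208  0.088     ]
dish_lip [348.2, 184.8] 0.95 [ 0.70770182 -0.09150266  0.084     ]
```

View pics/w8.png

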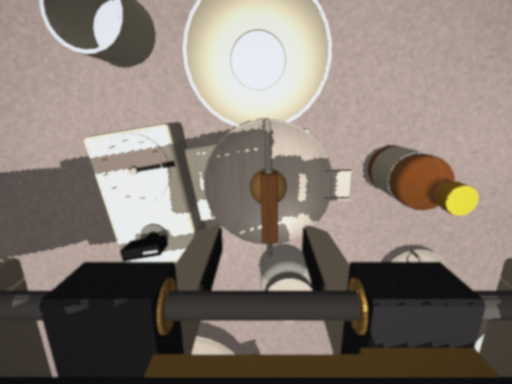

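View pics/s8.png

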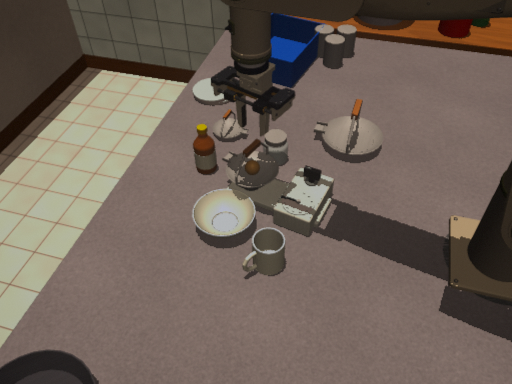

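>>> {"name": "play_rows", "arguments": {
  "plan": [
    {"slide": [0.2,-0.03,-0.3],"roll": 0.05,"fingers": 0.1},
    {"slide": [0,0,-0.9],"roll": 0,"fingers": 0.1},
    {"slide": [0,0,-0.9],"roll": 0,"fingers": 0.1},
    {"slide": [0,0,-0.5],"roll": 0,"fingers": 0.1},
    {"slide": [0,0,0],"roll": 0,"fingers": 0.1},
    {"slide": [0,0,0],"roll": 0,"fingers": 0.1}
  ]
}}

```text
t: 15.45
tool_pos: [0.6264, -0.0628, 0.1372]
orientation: [1.464, 1.035, -1.454]
force: [0.3, 0.0, 0.3]
opening: 0.0512
```

```bash
python3 - <<'E'
from h import *
st()
im=snap('wrist','w9.png');snap('side','s9.png')
E
```

```text
[ 0.6264 -0.0628  0.1372] jaw -19.62 q [-0.19  0.26  1.49  0.01  1.39  0.15] t 15.45 op 0.0512 F [0.3 0.  0.3] down [ 0.     0.009 -1.   ]
```

View pics/w9.png

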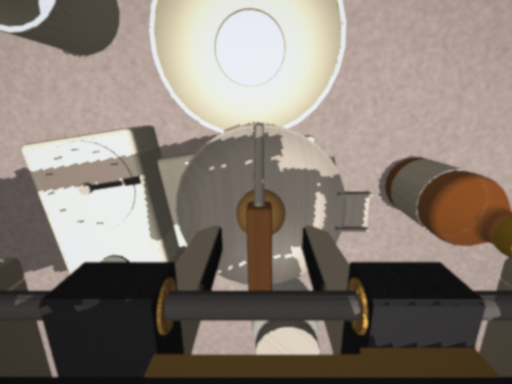

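View pics/s9.png

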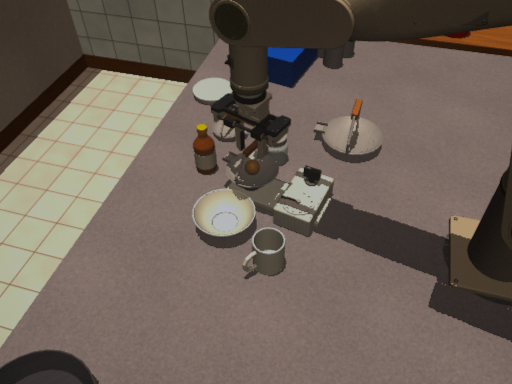

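```bash
python3 - <<'E'
from h import *
s=robot.read_state();R,_=cv2.Rodrigues(s['orientation'])
c=s['tool_pos'].copy()
for z in (.147,.163):
  for k in (-.03,.03):
    for j in (-.007,.007):
      p=c+R[:,2]*k+R[:,1]*j; p[2]=z; print(z,k,j,np.round(proj('wrist',p),1),p.round(3))
E
```

```text
0.147 -0.03 -0.007 [250.7 200.3] [ 0.63  -0.032  0.147]
0.147 -0.03 0.007 [274.8 200.3] [ 0.643 -0.037  0.147]
0.147 0.03 -0.007 [251.8 289.6] [ 0.61  -0.089  0.147]
0.147 0.03 0.007 [273.7 289.6] [ 0.623 -0.093  0.147]
0.163 -0.03 -0.007 [249.5 209.6] [ 0.63  -0.032  0.163]
0.163 -0.03 0.007 [276.1 209.6] [ 0.643 -0.037  0.163]
0.163 0.03 -0.007 [250.8 306.2] [ 0.61  -0.089  0.163]
0.163 0.03 0.007 [274.7 306.2] [ 0.623 -0.093  0.163]
```

>>> {"name": "play_rows", "arguments": {
  "plan": [
    {"slide": [-0.05,0.02,0],"roll": 0,"fingers": 0.1},
    {"slide": [0,0,0],"roll": 0,"fingers": -0.3},
    {"slide": [0,0,0],"roll": 0,"fingers": -1},
    {"slide": [0,0,0],"roll": 0,"fingers": -1},
    {"slide": [0,0,0],"roll": 0,"fingers": -1},
    {"slide": [0,0,0],"roll": 0,"fingers": -1}
  ],
  "squeeze": 30
}}

```text
t: 16.3
tool_pos: [0.6241, -0.0621, 0.1358]
orientation: [1.463, 1.036, -1.455]
force: [0.5, -0.2, -0.5]
opening: 0.0139
```

```bash
python3 - <<'E'
from h import *
st(); snap('wrist','w10.png')
E
```

```text
[ 0.6241 -0.0621  0.1358] jaw -19.63 q [-0.19  0.26  1.5   0.01  1.39  0.15] t 16.3 op 0.0139 F [ 0.5 -0.2 -0.5] down [-0.002  0.01  -1.   ]
```

View pics/w10.png

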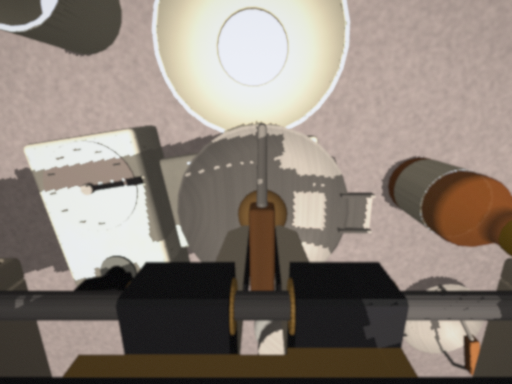

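>>> {"name": "play_rows", "arguments": {
  "plan": [
    {"slide": [0,0,0.08],"roll": 0,"fingers": -1},
    {"slide": [0,0,0.15],"roll": 0,"fingers": -1},
    {"slide": [0,0,0.2],"roll": 0,"fingers": -1},
    {"slide": [0,0,0.25],"roll": 0,"fingers": -1},
    {"slide": [0,0,0.25],"roll": 0,"fingers": -1},
    {"slide": [0,0,0.25],"roll": 0,"fingers": -1},
    {"slide": [0,0,0.25],"roll": 0,"fingers": -1},
    {"slide": [0,0,0.2],"roll": 0,"fingers": -1},
    {"slide": [0,0,0.12],"roll": 0,"fingers": -1},
    {"slide": [0,0,0.05],"roll": 0,"fingers": -1},
    {"slide": [0,0,0],"roll": 0,"fingers": -1}
  ]
}}

```text
t: 17.73
tool_pos: [0.6242, -0.0621, 0.1899]
orientation: [1.463, 1.036, -1.455]
force: [-0.1, 0.9, -2.9]
opening: 0.0135
```

```bash
python3 - <<'E'
from h import *
st(); snap('wrist','w11.png'); im=snap('side','s11.png')
cv2.imwrite('pics/s11c.png',cv2.resize(im[80:250,170:350,::-1],None,fx=3.5,fy=3.5,interpolation=3))
E
```

```text
[ 0.6242 -0.0621  0.1899] jaw -19.63 q [-0.19  0.22  1.44  0.01  1.48  0.16] t 17.725 op 0.0135 F [-0.1  0.9 -2.9] down [-0.002  0.01  -1.   ]
```

View pics/w11.png

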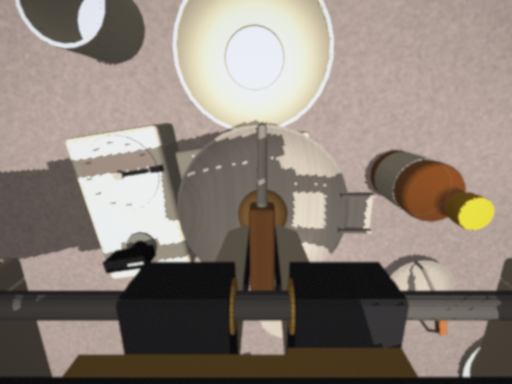

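View pics/s11c.png

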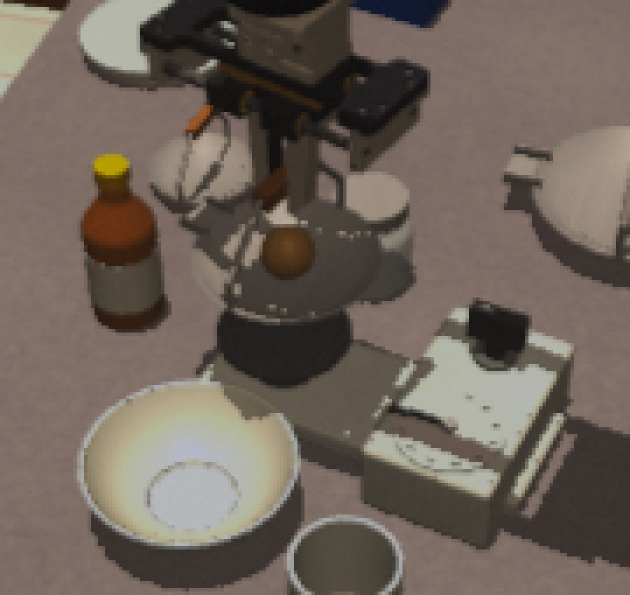

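```bash
python3 - <<'E'
from h import *
from scipy.optimize import least_squares
print(atz('wrist',(254,57.5),.006))
# rim points w11
pts=np.array([atz('wrist',u,.048)[:2] for u in [(174,45),(334,47),(187,94),(322,90),(212,120),(236,129),(179,75),(330,70)]])
f=least_squares(lambda p:np.hypot(*(pts-p[:2]).T)-p[2],[.65,.06,.08]); print(f.x,f.fun.round(4))
b=cv2.imread('pics/top0.png')[130:210,200:275]; cv2.imwrite('pics/bowl.png',cv2.resize(b,None,fx=7,fy=7,interpolation=3))
E
```

```text
[0.66044925 0.07031062 0.006     ]
[0.66092603 0.06934374 0.07875263] [-0.0005  0.0004  0.0008 -0.0001  0.0008 -0.001  -0.0002 -0.0002]
```

View pics/bowl.png

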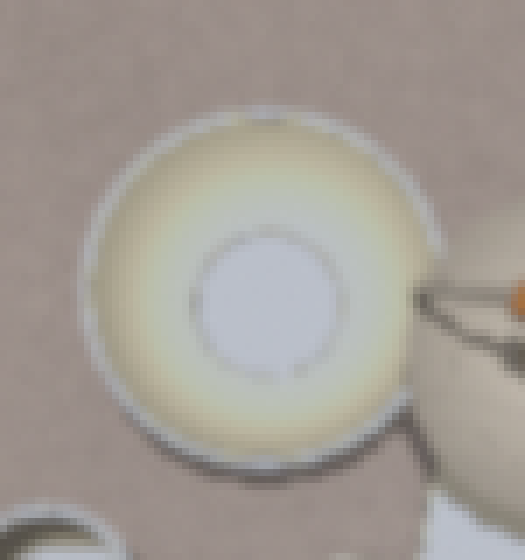

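>>> {"name": "play_rows", "arguments": {
  "plan": [
    {"slide": [0,0,0],"roll": 0.15,"fingers": -1},
    {"slide": [0,0,0],"roll": 0.3,"fingers": -1},
    {"slide": [0,0,0],"roll": 0.45,"fingers": -1},
    {"slide": [0,0,0],"roll": 0.5,"fingers": -1},
    {"slide": [0,0,0],"roll": 0.5,"fingers": -1},
    {"slide": [0,0,0],"roll": 0.5,"fingers": -1},
    {"slide": [0,0,0],"roll": 0.5,"fingers": -1},
    {"slide": [0,0,0],"roll": 0.5,"fingers": -1},
    {"slide": [0,0,0],"roll": 0.5,"fingers": -1},
    {"slide": [0,0,0],"roll": 0.5,"fingers": -1},
    {"slide": [0,0,0],"roll": 0.5,"fingers": -1},
    {"slide": [0,0,0],"roll": 0.5,"fingers": -1},
    {"slide": [0,0,0],"roll": 0.5,"fingers": -1},
    {"slide": [0,0,0],"roll": 0.5,"fingers": -1},
    {"slide": [0,0,0],"roll": 0.5,"fingers": -1},
    {"slide": [0,0,0],"roll": 0.5,"fingers": -1},
    {"slide": [0,0,0],"roll": 0.5,"fingers": -1},
    {"slide": [0,0,0],"roll": 0.5,"fingers": -1},
    {"slide": [0,0,0],"roll": 0.4,"fingers": -1},
    {"slide": [0,0,0],"roll": 0.2,"fingers": -1}
  ]
}}

```text
t: 20.32
tool_pos: [0.6241, -0.0621, 0.1899]
orientation: [0.512, 1.519, -0.515]
force: [0.7, 0.4, -2.9]
opening: 0.0137
```

```bash
python3 - <<'E'
from h import *
st(); snap('wrist','w12.png')
E
```

```text
[ 0.6241 -0.0621  0.1899] jaw 52.47 q [-0.18  0.23  1.43 -0.    1.49 -1.1 ] t 20.325 op 0.0137 F [ 0.7  0.4 -2.9] down [-0.01   0.002 -1.   ]
```

View pics/w12.png

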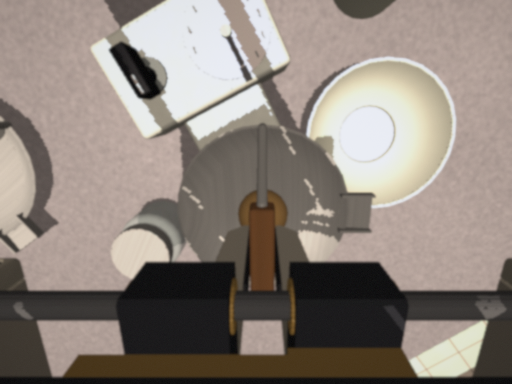

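>>> {"name": "play_rows", "arguments": {
  "plan": [
    {"slide": [0,0,0],"roll": 0.2,"fingers": -1},
    {"slide": [0,0,0],"roll": 0.4,"fingers": -1},
    {"slide": [0,0,0],"roll": 0.5,"fingers": -1},
    {"slide": [0,0,0],"roll": 0.5,"fingers": -1},
    {"slide": [0,0,0],"roll": 0.5,"fingers": -1},
    {"slide": [0,0,0],"roll": 0.4,"fingers": -1},
    {"slide": [0,0,0],"roll": 0.2,"fingers": -1},
    {"slide": [0,0,0],"roll": 0.1,"fingers": -1},
    {"slide": [0,0,0],"roll": 0,"fingers": -1},
    {"slide": [0,0,0],"roll": 0,"fingers": -1}
  ]
}}

```text
t: 21.62
tool_pos: [0.6242, -0.0621, 0.19]
orientation: [0.207, 1.57, -0.212]
force: [0.1, 0.8, -3.0]
opening: 0.0142
```

```bash
python3 - <<'E'
from h import *
from scipy.optimize import least_squares
s=st(); snap('wrist','w13.png'); im=snap('side','s13.png')
cv2.imwrite('pics/s13c.png',cv2.resize(im[80:290,170:350,::-1],None,fx=2.8,fy=2.8,interpolation=3))
snap('top','t13.png')
for n,k,z in [('wrist','dish_lip',.139),('side','dish_lip',.139),('wrist','bowl',0),('side','bowl',0),('wrist','potato_center',.143),('side','potato_center',.143)]:
    for r in robot.mark_of(n,k)[:2]: print(n,k,np.round(r['point'],1),round(r['p'],2),atz(n,r['point'],z).round(4))
E
```

```text
[ 0.6242 -0.0621  0.19  ] jaw 74.75 q [-0.18  0.23  1.43 -0.    1.49 -1.48] t 21.625 op 0.0142 F [ 0.1  0.8 -3. ] down [-0.009 -0.002 -1.   ]
wrist dish_lip [368.1 209.4] 0.69 [0.6451 0.0224 0.139 ]
wrist dish_lip [123.3 276.7] 0.67 [ 0.6511 -0.1944  0.139 ]
side dish_lip [316.2 127.3] 0.96 [ 0.4872 -0.206   0.139 ]
side dish_lip [236.5 172.6] 0.65 [0.639  0.0181 0.139 ]
wrist bowl [368.2 175.9] 0.71 [0.6622 0.0694 0.    ]
side bowl [223.8 225.3] 0.72 [0.6607 0.0769 0.    ]
side bowl [205.9 165.2] 0.48 [ 0.7858 -0.1233  0.    ]
wrist potato_center [266.4 213.2] 0.63 [ 0.6252 -0.0577  0.143 ]
wrist potato_center [367.7 213. ] 0.43 [0.6462 0.0204 0.143 ]
side potato_center [249.7 152.1] 0.49 [ 0.6286 -0.0581  0.143 ]
```

View pics/w13.png

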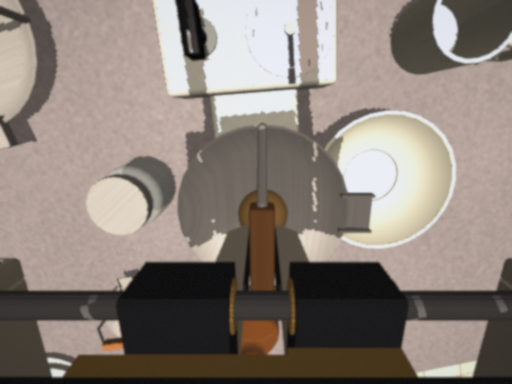

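View pics/s13c.png

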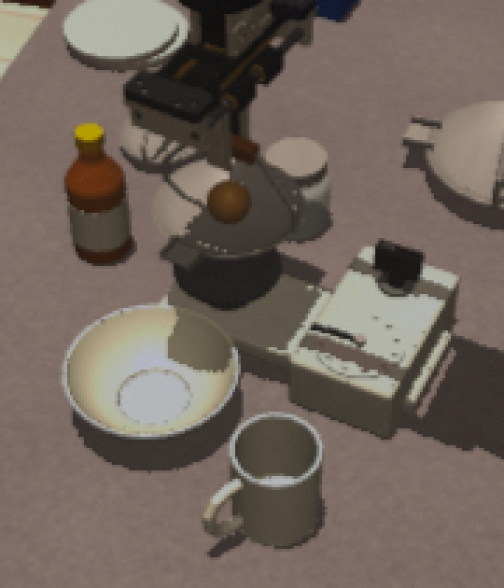

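View pics/t13.png

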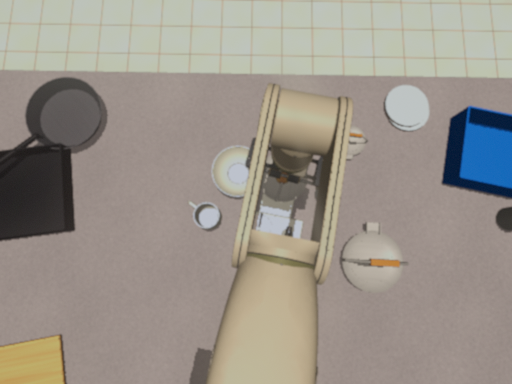

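>>> {"name": "play_rows", "arguments": {
  "plan": [
    {"slide": [0,0,0],"roll": 0,"fingers": -1},
    {"slide": [0,0,0],"roll": 0,"fingers": -1},
    {"slide": [0,0,0],"roll": 0,"fingers": -1},
    {"slide": [0,0,0],"roll": 0,"fingers": -1}
  ]
}}

```text
t: 22.58
tool_pos: [0.6242, -0.0621, 0.1901]
orientation: [0.206, 1.57, -0.211]
force: [-1.2, 0.0, -2.8]
opening: 0.0135
```

```bash
python3 - <<'E'
from h import *
s=st(); print(abs(s['dq']).max()); print(robot.close_job())
E
```

```text
[ 0.6242 -0.0621  0.1901] jaw 74.77 q [-0.18  0.23  1.43 -0.    1.49 -1.48] t 22.575 op 0.0135 F [-1.2  0.  -2.8] down [-0.009 -0.002 -1.   ]
0.0014076338018552815
the job is handed in; nothing more can be done
None
```

The warmer is off, and the dish is held level and still about 54 mm above the plate with its lip out over the bowl. I handed the job in at about 22.6 s, and no verdict was reported.

- **Knob:** I gripped it and turned it about 72° clockwise. The pointer lines up with the broad black off mark in the wrist and side views. A fit to the wrist picture put it about 0.7° off the mark, with an uncertainty of roughly 1°.
- **Dish:** I took the middle-sized one, on the warmer's plate, by its wooden grip and lifted it straight up. I then turned it about 94° above the plate.
- **Lip:** It points at about 75–76°, and the bowl's middle lies at about 75°. The tip is some 30 mm inside the bowl's rim and well above it. The side view put the tip about 7 mm from where the wrist view had it, but still over the bowl.
- **Last checks:** The potato is in the middle of the dish. The bowl, jar, mug and bottle look unmoved. The joints are practically still, and the wrist carries about 3 N.
- **One slip:** While moving to the knob I first turned the gripper the long way round and reached the last joint's range limit. It read -2.66, the limit itself, so I turned back and used the opposite grip.

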